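# Turn the round coaster face up on the gift-shop display step

### The job

Somebody has put the coasters face down on the shop's two-step display stand. Pick up the spatula, slip its blade under the overhanging front edge of the round coaster and tip it over backwards so that it ends lying flat, cork side down, on the upper step; do not touch the coaster with the gripper. Leave the square coaster where it is, and lay the spatula flat on the counter again, clear of the stand.

Things in the scene. Friction and masses are not known exactly. Their poses are not given: they have to be found in the camera images.
- round_coaster: Round coaster to flip: disc 95 mm across, 8 mm thick, 70 g; cork on one side, white with grey rings on the other. Origin at its centre, mid-thickness; +z points out of the cork side (up at the start). Lies on the lower step, left or right, far rim 0 to 3 mm short of the riser, near rim overhanging the step's front by 30 mm: 24 mm free height under it.
- square_coaster: Square coaster, 90 x 90 x 8 mm, cork side up, a bystander to leave alone. Origin at its centre; +z out of the cork side. It lies on the lower step beside the round one, centres 124 mm apart, sides parallel to the stand's.
- spatula: Spatula, 240 mm long, 100 g, flat on the counter. Origin: grip point on its underside, near the centre of mass; +x to the blade, +z up. Dark wooden handle 18 mm wide (y), 22 mm high, x = -95 to +25 mm; thin steel neck; steel blade 56 mm wide, 3 mm thick, x = 55 to 145 mm (front edge), underside level with the handle's underside.
- stand: Fixed dark wooden stand, 260 mm wide (y). Origin on the counter under the riser (upright face between its two steps), mid-width; +x from lower to upper step. Lower step x = -65 to 0 mm, top at 24 mm. Upper step x = 0 to 130 mm, top at 34 mm (riser 10 mm high). Back strip x = 130 to 140 mm, top at 50 mm. Coasters at y = +62 and -62 mm.
Not all that is in view belongs to the job. What is shaped like the round_coaster but orange is not meant.

How it is judged:
On the way:
1. the round coaster's near side is raised by the spatula, held in the gripper (angle between round_coaster's own z axis and vertical between 0.35 and 1.9 rad and contact force between spatula and round_coaster above 0.02 N and contact force between the fingers and spatula above 0.5 N), for 0.1 s.
At the end, for the whole second after the job is handed in: Round coaster at rest on the upper step, cork side down, level within 10 deg, centre 10 to 105 mm behind the riser, within the stand's width and 33 to 46 mm up. Square coaster within 15 mm of its start. Spatula at rest on the counter, right way up, flat within 10 deg, clear of stand and coaster (angle between round_coaster's own z axis and vertical above 2.967 rad and z of round_coaster in the frame of stand between 0.033 and 0.046 m and x of round_coaster in the frame of stand between 0.01 and 0.105 m and y of round_coaster in the frame of stand between -0.13 and 0.13 m and linear speed of each of round_coaster, spatula below 0.02 m/s and distance of square_coaster from where it was at the start of the episode below 0.015 m and height (world z) of spatula below 0.012 m and angle between spatula's own z axis and vertical below 0.175 rad and contact force between spatula and stand below 0.05 N and contact force between spatula and round_coaster below 0.05 N); the robot touches nothing.
It fails at once if the gripper or arm touches the round coaster (contact force between any of the fingers, the arm and round_coaster above 0.3 N).
It fails at once if the square coaster is pushed more than 15 mm or tipped (distance of square_coaster from where it was at the start of the episode above 0.015 m or angle between square_coaster's own z axis and vertical above 0.35 rad).
It also fails if it takes over 51 s, if anything falls off the work surface, if the arm or the gripper's body presses on something with over 40 N, if the wrist force passes 120 N, or if a joint passes its speed limit or range.

### The arm

A 6-joint arm with a two-finger parallel gripper is mounted at the origin on the work surface. World frame = base frame: x ahead of the robot, y to its left, z up, the work surface at z = 0. Lengths are in m, angles in rad, forces in N, time in s.
With the tool pointing down it reaches from about 0.3 to 0.875 m from the base axis. Payload 6.4 kg.
Tool frame: the origin (TCP) lies on the centre line of the jaws, within the pads' length; the fingertips stand 22 mm ahead of it and the grasp point (between the pads) lies 3 mm ahead of it; z points along the fingers, y is the line along which they close (so a half turn about z gives the same grasp; the last joint's range is limited). The gripper opens to 85 mm and grips with 20 to 120 N. Pads are 22 mm wide; open, the fingers measure 114 mm over their backs; the gripper's body (76 mm by 85 mm) begins 54 mm behind the grasp point. The pads swing forward as they close: fully open they stand 13 mm farther back than shut.
Start: joints at [-1.371, 0.181, 1.607, -0, 1.354, -0.206], TCP at [0.227, -0.528, 0.253] pointing down, gripper open.
Joint ranges: [-2.99, 2.99], [-0.89, 2.07], [0.3, 2.58], [-1.14, 4.28], [0, 2.63], [-3.12, 3.12]. Speed limits (rad/s): [2.57, 2.57, 3.01, 3.14, 3.14, 3.14].

### API

Orientations are given as a unit quaternion [w, x, y, z].
In Python, from bench import ctrl gives the robot as it stands. The module is installed in compiled form; this text tells all that it offers.
- The arm moves only by the tool servo_tool, never from a script. Its argument "commands" is a list of rows, each a list of 3 entries, a list of its own where there are three numbers: the shift along the tool's x, y, z in mm, then the turn about the tool's z in rad, then the finger opening in mm, from 0 to 85.4. In form: [[[dx, dy, dz], turn, jaw], ...]. A call has 1 to 20 rows; each row shifts and turns the commanded pose from where the row before left it, along the tool's axes as they then stand; what a row does not reach is not made up. A row lasts 1/8 s, in which the tool goes at most 62.5 mm and 10.7 degrees, less where a joint would pass 70% of its speed; a pose out of reach is approached as far as the arm can. A call with a gripper value outside its range is refused whole. The fingers move at their own pace and stop on an object; the grip force is fixed at half the most. Time passes only in rows, so rows that do not move let the fingers close. It gives the time, the measured TCP pose, the force, the opening and the grip force at its end, in the units of the state.
- ctrl.get_obs(): the state, without advancing time (a new reading comes with each control period).
- ctrl.camera(name): name is "scene" or "top" or "wrist"; returns a dict with "color" (420x560x3 uint8, red, green, blue), "z_map" (420x560 float32, m along the optical axis (not along the pixel's ray), 0 where there is no reading), "fx", "fy", "cx", "cy" (pixels), "k1" (the pictures are not rectified: a ray, as slopes to the right and down, at radius r is drawn at 1 + k1 r^2 times it, then the intrinsics apply), "R" (3x3) and "t" (3): a world point X has camera coordinates R X + t. Camera axes: x right, y down, z forward; pixel columns grow to the right and rows downward; lengths in m; the calibration is good to about 2 mm. A picture is of the moment at which its call begins.
- ctrl.hand_in(): hands the job in; it is judged then, once.
The state is a dict: "time_s": time; "q": joint angles; "dq": joint speeds; "joint_efforts": joint torques, N m; "eef_pos": TCP position; "eef_rot": TCP orientation; "wrist_force": force on the tool from outside, world axes, zero at the start; "torque": the same for the moment, N m; "opening": opening from 0.0 (shut) to 1.0 (fully open); "grasp_force": force on a finger pad.
Only numpy, scipy, OpenCV 4.12 (cv2) and the standard library are available. Lean on these libraries where they do the work, as an engineer would, in place of code of your own. Each camera call takes 0.05 s, during which the arm holds its last target. There are 200 camera calls.

## Working session

There is one attempt and no reset: what is moved stays moved. The work goes in short steps, Python scripts to look and compute and a tool call to move; the robot and the scene stay as the last step left them, time stands still between calls to the robot, and variables do not carry over. Pictures are saved under pics/ and viewed, at most 10 in all, crops included, and the job is handed in when it is done.

Besides the shell and the picture viewer there is one more tool, called after "Emit:" by a JSON object that holds its "op" and its "data". servo_tool: Moves the arm, as the interface text tells. Its arguments: {"type":"object","properties":{"commands":{"type":"array"}},"required":["commands"]}

```bash
mkdir -p pics; cat > h.py <<'E'
import numpy as np, cv2
from bench import ctrl
def snap(n,f):
    c=ctrl.camera(n); np.savez(f'pics/{f}.npz',**c); cv2.imwrite(f'pics/{f}.png',cv2.cvtColor(c['color'],cv2.COLOR_RGB2BGR)); return c
def load(f): return np.load(f'pics/{f}.npz')
def ray(c,u,v):
    K=np.array([[c['fx'],0,c['cx']],[0,c['fy'],c['cy']],[0,0,1]],float)
    p=cv2.undistortPoints(np.array([[[u,v]]],float),K,np.array([float(c['k1']),0,0,0]))[0,0]
    return np.array([p[0],p[1],1.])
def world(c,u,v,z=None):
    r=ray(c,u,v); R=c['R'];t=c['t']
    if z is None:
        d=float(c['z_map'][int(round(v)),int(round(u))]); return R.T@(r*d-t)
    o=-R.T@t; d=R.T@r; return o+d*(z-o[2])/d[2]
E
python3 - <<'E'
from h import *
a=snap('top','top0'); b=snap('scene','sc0')
cv2.imwrite('pics/both.png',cv2.resize(np.hstack([cv2.imread('pics/top0.png'),cv2.imread('pics/sc0.png')]),(800,300)))
o=ctrl.get_obs(); print({k:np.round(v,3) for k,v in o.items()})
for c in (a,b): print(c['fx'],c['k1'],-c['R'].T@c['t'],c['R'][2])
E
```

```text
{'time_s': np.float64(0.1), 'q': array([-1.371,  0.181,  1.608, -0.   ,  1.354, -0.206]), 'dq': array([ 0.   , -0.001, -0.002, -0.   , -0.002, -0.001]), 'joint_efforts': array([-0.0000e+00, -4.4588e+01, -3.5224e+01, -0.0000e+00,  4.0000e-03,
       -0.0000e+00]), 'eef_pos': array([ 0.227, -0.528,  0.252]), 'eef_rot': array([-0.001,  0.979,  0.202,  0.   ]), 'wrist_force': array([-0.237, -0.882, -0.056]), 'torque': array([-0.022, -0.006, -0.004]), 'grasp_force': np.float64(0.0), 'opening': np.float64(1.0)}
431.6460542045497 -0.09259319719948553 [ 0.43522003 -0.06271163  0.74673619] [ 0.07707982  0.0349177  -0.9964133 ]
414.6437046773722 -0.06139776005219429 [ 0.81887712 -0.40882952  0.4869585 ] [-0.55151492  0.5432191  -0.63304367]
```

View pics/top0.png

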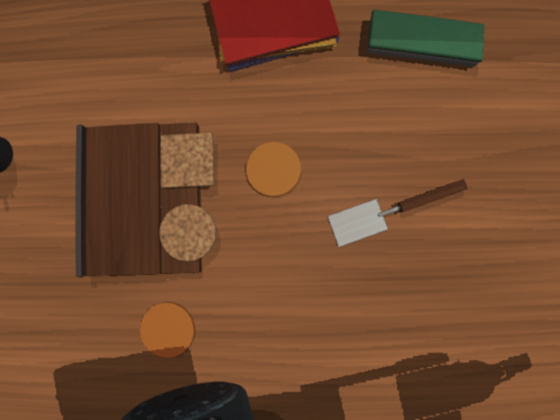

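View pics/sc0.png

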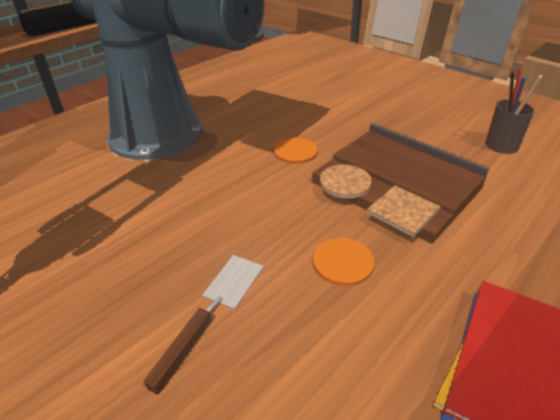

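Top view: stand on the left (riser near column 160, front edge near column 199). The round coaster is at (188,233) and the square one at (187,160). The spatula's blade tip is near (334,233) and its handle end at (466,184). The orange discs are distractors.

```bash
python3 - <<'E'
from h import *
c=load('top0')
P=lambda n,u,v,z=None: print(n,np.round(world(c,u,v,z),4), np.round(world(c,u,v),4))
for n,u,v,z in [('strip a',81,126,.05),('strip b',79,276,.05),('riser a',159,124,.034),('riser b',161,274,.034),('front a',198,123,.024),('front b',201,272,.024),('round',188,233,.032),('sq',187,160,.032),('orange',274,169,.0),('tip1',330,220,.003),('tip2',339,245,.003),('rear1',378,201,.003),('rear2',387,230,.003),('hend',466,184,.022),('hfront',398,208,.022),('green',427,38,None),('or2',167,330,None)]: P(n,u,v,z)
im=cv2.imread('pics/top0.png')
A=cv2.resize(im[100:300,60:230],None,fx=2.9,fy=2.9,interpolation=cv2.INTER_CUBIC)
B=cv2.resize(im[165:260,320:480],None,fx=2,fy=2,interpolation=cv2.INTER_CUBIC)
B=cv2.copyMakeBorder(B,0,A.shape[0]-B.shape[0],0,0,cv2.BORDER_CONSTANT)
M=np.hstack([A,B])[:, :800];print(M.shape,A.shape); cv2.imwrite('pics/crop.png',M)
E
```

```text
strip a [0.6512 0.3026 0.05  ] [0.652  0.3039 0.0476]
strip b [0.3955 0.3014 0.05  ] [ 0.3926  0.3282 -0.0012]
riser a [0.653  0.1694 0.034 ] [ 0.6638  0.1809 -0.0016]
riser b [0.3966 0.1653 0.034 ] [0.3948 0.176  0.0004]
front a [0.6549 0.1033 0.024 ] [6.621e-01 1.088e-01 2.000e-04]
front b [0.3985 0.0995 0.024 ] [ 0.3972  0.1051 -0.0008]
round [0.4643 0.1192 0.032 ] [0.4644 0.1197 0.0301]
sq [0.5885 0.1205 0.032 ] [0.5883 0.1202 0.0332]
orange [ 0.5744 -0.0259  0.    ] [ 0.5733 -0.0262  0.0062]
tip1 [ 0.4823 -0.1208  0.003 ] [ 0.4824 -0.1209  0.0015]
tip2 [ 0.439  -0.1349  0.003 ] [ 0.439  -0.1351  0.0014]
rear1 [ 0.5132 -0.2047  0.003 ] [ 0.5133 -0.2049  0.0019]
rear2 [ 0.4627 -0.2182  0.003 ] [ 4.628e-01 -2.188e-01  4.000e-04]
hend [ 0.5367 -0.3526  0.022 ] [ 0.5399 -0.3617 -0.0007]
hfront [ 0.4986 -0.2343  0.022 ] [ 0.4993 -0.2362  0.014 ]
green [ 0.7931 -0.2982  0.0338] [ 0.7931 -0.2982  0.0338]
or2 [0.2989 0.1639 0.0084] [0.2989 0.1639 0.0084]
(580, 800, 3) (580, 493, 3)
```

View pics/crop.png

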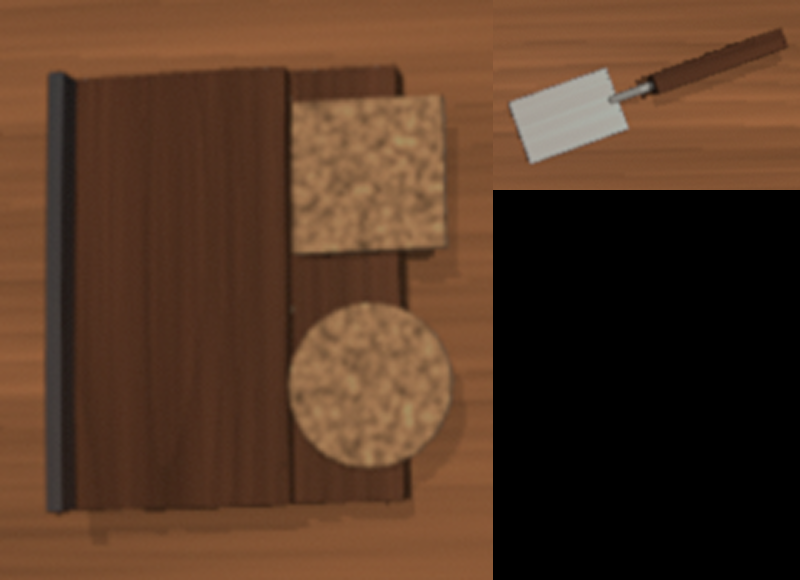

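The crop matches the sizes given: stand width 257 mm, coaster centres 124 mm apart. Stand +x points along world +y. Next I refine the spatula pose by colour and work out the approach.

```bash
python3 - <<'E'
from h import *
c=load('top0'); im=c['color'].astype(int)
hsv=cv2.cvtColor(c['color'],cv2.COLOR_RGB2HSV)
m=((hsv[...,1]<60)&(hsv[...,2]>120)).astype(np.uint8); m[:180]=0;m[260:]=0;m[:,:315]=0;m[:,400:]=0
m=cv2.morphologyEx(m,cv2.MORPH_OPEN,np.ones((5,5)))
v,u=np.nonzero(m); W=np.array([world(c,a,b,.003)[:2] for a,b in zip(u,v)],np.float32)
r=cv2.minAreaRect(W*1000); print('blade',r, W.mean(0), len(u))
bx=W.mean(0); 
n,l,st,ce=cv2.connectedComponentsWithStats(((hsv[...,2]<95)).astype(np.uint8))
for i in range(1,n):
    if 380<ce[i][0]<480 and 170<ce[i][1]<225 and st[i][4]>40: print(st[i],ce[i],world(c,*ce[i],.018))
he=world(c,465.5,184.5,.018)[:2]; hf=world(c,399,208,.018)[:2]
print('ends',he,hf,np.linalg.norm(he-hf))
hm=(he+hf)/2; d=bx-hm; print('dist blade-handle (135 expected)',np.linalg.norm(d),'yaw',np.degrees(np.arctan2(d[1],d[0])),'origin',bx-d/np.linalg.norm(d)*.1, hm+d/np.linalg.norm(d)*.035)
E
```

```text
blade ((477.09283447265625, -167.606201171875), (56.50006866455078, 89.8272705078125), 18.28559684753418) [ 0.47691017 -0.16698915] 1679
[392 179  75  35 826] [430.16101695 195.96125908] [ 0.51809865 -0.29110226  0.018     ]
ends [ 0.53639987 -0.35330786] [ 0.49886149 -0.23694018] 0.1222725108144722
dist blade-handle (135 expected) 0.13444964147585645 yaw 107.62994867364229 origin [ 0.50719698 -0.2622924 ] [ 0.5070303  -0.26176789]
```

Emit:
{"op": "servo_tool", "data": {"commands": [[[0,0,0],-0.186,85],[[0,0,0],-0.186,85],[[0,0,0],-0.186,85],[[0,0,0],-0.186,85],[[0,0,0],-0.186,85],[[0,0,0],-0.186,85],[[0,0,0],-0.186,85],[[0,0,0],-0.186,85]]}}

```text
time_s: 1.1
eef_pos: [0.2269, -0.528, 0.2527]
eef_rot: [-0.0, 0.582, 0.813, 0.0]
wrist_force: [-1.0, -0.2, 0.9]
opening: 0.998
grasp_force: 0.0
```

Emit:
{"op": "servo_tool", "data": {"commands": [[[16,35,0],0,85],[[16,35,0],0,85],[[16,35,-5],0,85],[[16,35,0],0,85],[[16,35,0],0,85],[[16,35,5],0,85],[[16,35,0],0,85],[[16,35,0],0,85],[[16,35,0],0,85],[[17.5,0.8,0],0.014,85],[[0,0,60],0,85],[[0,0,60],0,85],[[0,0,0],0,85]]}}

```text
time_s: 2.72
eef_pos: [0.4712, -0.2721, 0.1285]
eef_rot: [-0.006, 0.59, 0.807, 0.001]
wrist_force: [0.2, 0.5, 1.2]
opening: 0.995
grasp_force: 0.0
```

```bash
python3 - <<'E'
from h import *
o=ctrl.get_obs(); print(o['eef_pos'],o['eef_rot'],np.round(o['q'],3))
c=snap('wrist','w1')
E
```

```text
[ 0.47121563 -0.27211289  0.12850962] [-5.84796030e-03  5.90157781e-01  8.07266586e-01  5.03751056e-04] [-0.742  0.267  1.777 -0.     1.109 -1.05 ]
```

View pics/w1.png

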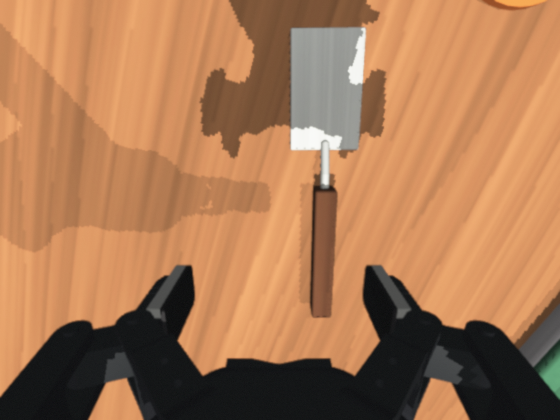

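Wrist view: the handle runs from (324,187) to (320,316), with the blade's front edge at row 28. The spatula is right of the jaw centre because my last row was 35 mm short in y. I'll measure from here.

```bash
python3 - <<'E'
from h import *
c=load('w1')
a=world(c,324.5,188,.022)[:2];b=world(c,321,316,.022)[:2]
f=(world(c,291,28,.003)+world(c,365,28,.003))[:2]/2; r=(world(c,291,149,.003)+world(c,359,149,.003))[:2]/2
print(a,b,np.linalg.norm(a-b),f,r,np.linalg.norm(f-r))
m=(a+b)/2; bl=(f+r)/2; d=bl-m; L=np.linalg.norm(d); d/=L
yaw=np.arctan2(d[1],d[0]); org=m+d*.035; print(L,np.degrees(yaw),org,bl-d*.1)
o=ctrl.get_obs(); q=o['eef_rot']; ty=2*np.arctan2(q[2],q[1]); ex=np.array([np.cos(ty),np.sin(ty)]); ey=np.array([ex[1],-ex[0]])
D=org-o['eef_pos'][:2]; print(np.degrees(ty),D@ex*1e3,D@ey*1e3,'turn',ty-yaw)
E
```

```text
[ 0.49826196 -0.23711302] [ 0.53688463 -0.35006038] 0.1193684064154498 [ 0.46314308 -0.1256581 ] [ 0.49146917 -0.20954788] 0.08854299640451065
0.1322623974636678 107.72502535648032 [ 0.50691758 -0.2602482 ] [ 0.50775104 -0.26285585]
107.66182253834403 2.9951549413423164 36.11912902662061 turn -0.0011030972730174948
```

Emit:
{"op": "servo_tool", "data": {"commands": [[[2,36,0],0,85],[[0,0,0],0,60],[[0,0,25],0,60],[[0,0,25],0,60],[[0,0,25],0,60],[[0,0,17],0,60],[[0,0,10],0,60],[[0,0,0],0,60],[[0,0,0],0,10],[[0,0,0],0,10],[[0,0,0],0,10],[[0,0,0],0,10],[[0,0,0],0,10],[[0,0,0],0,10]]}}

```text
time_s: 4.53
eef_pos: [0.5096, -0.2625, 0.0323]
eef_rot: [0.001, 0.59, 0.808, -0.0]
wrist_force: [-0.0, 1.1, 5.3]
opening: 0.193
grasp_force: 60.0
```

Emit:
{"op": "servo_tool", "data": {"commands": [[[0,0,-15],0,10],[[0,0,-25],0,10],[[0,0,-20],0,10],[[0,0,0],0.149,10],[[0,0,0],0.149,10],[[0,0,0],0,10],[[20,-5,0],0,10],[[30,-9,0],0,10],[[30,-9,0],0,10],[[30,-9,0],0,10],[[30,-9,0],0,10],[[20,0,0],0,10],[[0,0,0],0,10],[[0,0,0],0,10]]}}

```text
time_s: 6.28
eef_pos: [0.4661, -0.1024, 0.0914]
eef_rot: [0.0, 0.703, 0.712, -0.0]
wrist_force: [0.6, -0.8, -1.1]
opening: 0.19
grasp_force: 59.2
```

```bash
python3 - <<'E'
from h import *
o=ctrl.get_obs(); print(o['eef_pos'],o['eef_rot'],o['wrist_force'],o['torque'],o['opening'])
snap('wrist','w2'); snap('top','t2'); snap('scene','s2')
A=cv2.imread('pics/w2.png')[0:420]; B=cv2.imread('pics/t2.png')[:, 60:460]
cv2.imwrite('pics/m2.png',cv2.resize(np.hstack([A,B]),None,fx=.83,fy=.83))
E
```

```text
[ 0.46609819 -0.10237081  0.09144506] [ 1.86148017e-04  7.02645358e-01  7.11540207e-01 -9.57979735e-07] [ 0.55207627 -0.81735391 -1.06923361] [-0.00307245 -0.02138263 -0.07631475] 0.18981141487350522
```

View pics/m2.png

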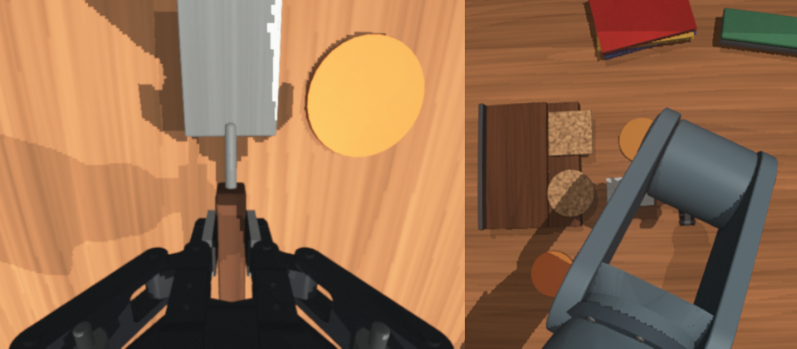

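The spatula is gripped straight and points at the round coaster. The top view shows the blade tip just to the right of the coaster. Checking blade height, pitch and lateral alignment with depth.

```bash
python3 - <<'E'
from h import *
w=load('w2');t=load('t2')
for u,v in [(190,10),(190,60),(190,100),(190,140)]: 
    for du in (220,325): print('w',np.round(world(w,du/.83*1 if du>300 else 232,v/.83*1),4), end=' ')
    print()
# top: blade tip column scan
hsv=cv2.cvtColor(t['color'],cv2.COLOR_RGB2HSV)
Z=[]
for v in range(205,260):
    for u in range(200,300):
        p=world(t,u,v)
        if .04<p[2]<.09 and p[1]<.09 and hsv[v,u,1]<70: Z.append(p)
Z=np.array(Z); print(len(Z)); 
if len(Z): print(Z.min(0),Z.max(0)); print(np.linalg.lstsq(np.c_[Z[:,:2],np.ones(len(Z))],Z[:,2],rcond=None)[0])
w_=[]
for v in range(0,155,4):
    for u in range(215,335,4):
        p=world(w,u,v)
        if .04<p[2]<.09: w_.append(p)
w_=np.array(w_); print(len(w_),w_.min(0),w_.max(0),np.linalg.lstsq(np.c_[w_[:,:2],np.ones(len(w_))],w_[:,2],rcond=None)[0], w_[:,2].mean(), w_.mean(0))
# coaster rim in t2
C=[]
for v in range(180,270):
    for u in range(150,230):
        p=world(t,u,v)
        if hsv[v,u,1]>60 and t['color'][v,u,0]>110 and .024<p[2]<.045: C.append(world(t,u,v,.032)[:2])
C=np.array(C); print('coaster',len(C),C.min(0),C.max(0),C.mean(0))
E
```

```text
w [0.4447 0.0205 0.062 ] w [ 0.5367  0.0407 -0.002 ] 
w [ 0.444  -0.0042  0.0618] w [0.5378 0.0041 0.0066] 
w [ 0.4433 -0.0258  0.0617] w [ 0.5408 -0.0255  0.0081] 
w [ 0.4328 -0.0607 -0.0009] w [ 0.5452 -0.0578  0.0071] 
450
[ 0.43751032 -0.04724123  0.05751998] [0.49172327 0.0421459  0.06476717]
[-0.00374429  0.00345231  0.0632028 ]
1126 [ 0.43660226 -0.04119269  0.0591941 ] [0.49222284 0.02621296 0.06556796] [ 0.00320804 -0.00302097  0.06011318] 0.061619236661283154 [ 0.46400815 -0.00579331  0.06161924]
coaster 1405 [0.42085871 0.07597222] [0.55547075 0.16732289] [0.49570743 0.13307729]
```

Emit:
{"op": "servo_tool", "data": {"commands": [[[0,0,15],0,10],[[0,0,15],0,10],[[0,0,15],0,10],[[0,0,0],0,10],[[0,0,0],0,10],[[0,0,0],0,10]]}}

```text
time_s: 7.18
eef_pos: [0.4666, -0.1028, 0.0468]
eef_rot: [0.001, 0.703, 0.711, 0.0]
wrist_force: [0.8, -0.4, -0.5]
opening: 0.193
grasp_force: 59.2
```

Emit:
{"op": "servo_tool", "data": {"commands": [[[13,0,0],0,10],[[13,0,0],0,10],[[13,0,0],0,10],[[8,0,0],0,10],[[5,0,0],0,10],[[0,0,0],0,10],[[0,0,0],0,10]]}}

```text
time_s: 8.05
eef_pos: [0.4657, -0.0508, 0.0463]
eef_rot: [0.0, 0.703, 0.711, -0.0]
wrist_force: [0.2, -0.6, -1.0]
opening: 0.19
grasp_force: 59.2
```

```bash
python3 - <<'E'
from h import *
snap('scene','s3'); im=cv2.imread('pics/s3.png'); cv2.imwrite('pics/s3c.png',cv2.resize(im[110:310,220:500],None,fx=2.8,fy=2.8,interpolation=cv2.INTER_CUBIC))
E
```

```text
(no output)
```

View pics/s3c.png

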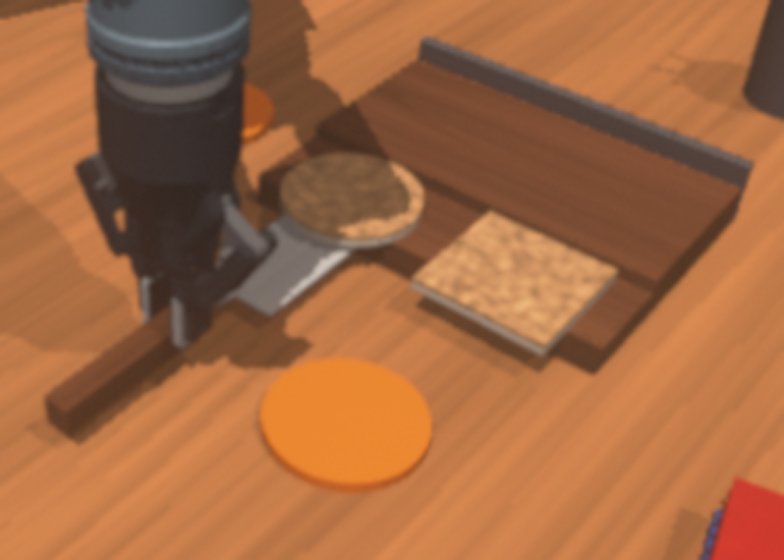

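The blade is under the coaster's near rim, about (330,245) in the crop, and the coaster hasn't moved. Now I lift along an arc to about 45°.

Emit:
{"op": "servo_tool", "data": {"commands": [[[0,0,-4],0,10],[[0,0,-4],0,10],[[0.7,0,-6],0,10],[[0.7,0,-6],0,10],[[0.7,0,-6],0,10],[[1.7,0,-5.7],0,10],[[1.7,0,-5.7],0,10],[[1.7,0,-5.7],0,10],[[3.5,0,-4.8],0,10],[[3.5,0,-4.8],0,10],[[3.5,0,-4.8],0,10],[[0,0,0],0,10],[[0,0,0],0,10]]}}

```text
time_s: 9.72
eef_pos: [0.4653, -0.0328, 0.1037]
eef_rot: [-0.0, 0.703, 0.711, -0.0]
wrist_force: [-0.8, -0.6, -0.9]
opening: 0.192
grasp_force: 59.2
```

```bash
python3 - <<'E'
from h import *
snap('scene','s4'); im=cv2.imread('pics/s4.png'); cv2.imwrite('pics/s4c.png',cv2.resize(im[110:310,220:500],None,fx=2.8,fy=2.8,interpolation=cv2.INTER_CUBIC))
E
```

```text
(no output)
```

View pics/s4c.png

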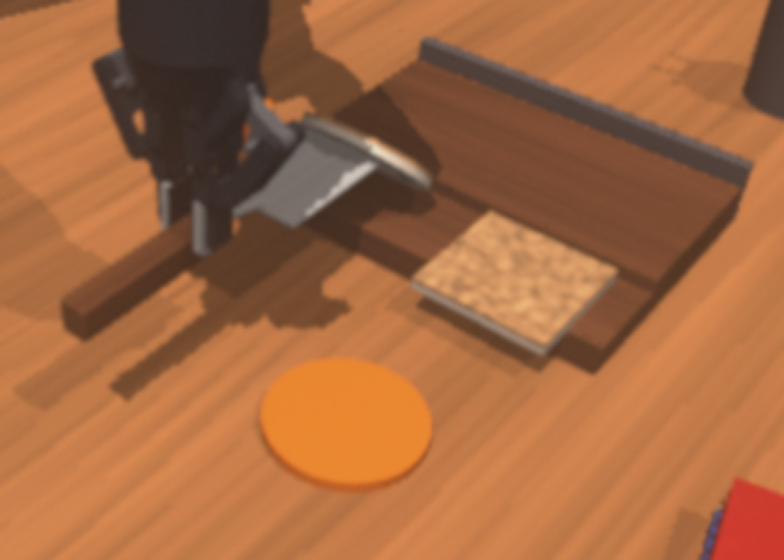

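It is tilted to about 45° with its far edge at the riser, and the blade edge is centred under it. Carrying on over the top.

Emit:
{"op": "servo_tool", "data": {"commands": [[[4.2,0,-3.7],0,10],[[4.2,0,-3.7],0,10],[[4.2,0,-3.7],0,10],[[5.4,0,-2.3],0,10],[[5.4,0,-2.3],0,10],[[5.4,0,-2.3],0,10],[[4.5,0,-0.6],0,10],[[4.5,0,-0.6],0,10],[[4.5,0,-0.6],0,10],[[4.5,0,-0.6],0,10],[[3.5,0,0],0,10],[[3.5,0,0],0,10],[[3.5,0,0],0,10],[[3.5,0,0.5],0,10],[[3.5,0,0.5],0,10],[[3.5,0,0.5],0,10],[[0,0,0],0,10],[[0,0,0],0,10],[[0,0,0],0,10]]}}

```text
time_s: 12.15
eef_pos: [0.4647, 0.0349, 0.1227]
eef_rot: [0.0, 0.703, 0.711, 0.0]
wrist_force: [0.5, 1.4, -0.6]
opening: 0.193
grasp_force: 59.2
```

```bash
python3 - <<'E'
from h import *
snap('scene','s5'); im=cv2.imread('pics/s5.png'); cv2.imwrite('pics/s5c.png',cv2.resize(im[70:310,220:500],None,fx=2.5,fy=2.5,interpolation=cv2.INTER_CUBIC))
E
```

```text
(no output)
```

View pics/s5c.png

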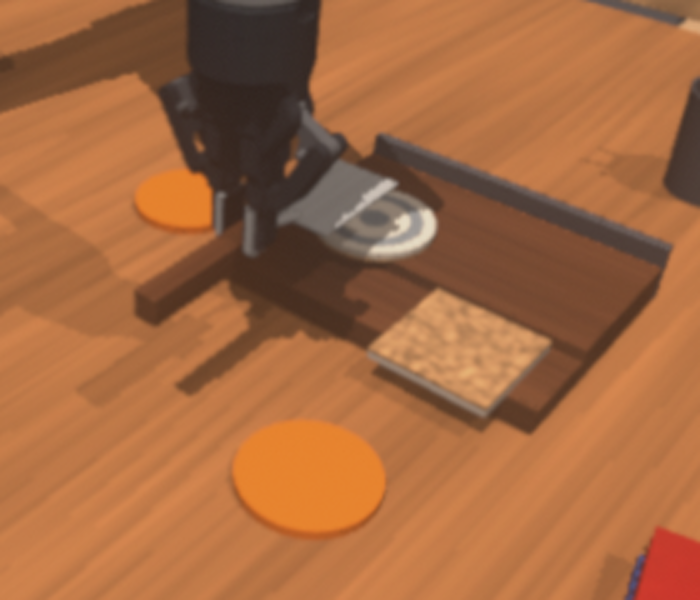

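Flipped: white rings up on the upper step. I back the blade off up and away, then go down.

Emit:
{"op": "servo_tool", "data": {"commands": [[[0,0,-10],0,10],[[-15,0,-10],0,10],[[-25,0,0],0,10],[[-30,0,0],0,10],[[-30,0,0],0,10],[[-30,0,0],0,10],[[-30,0,0],0,10],[[-25,0,0],0,10],[[-15,0,0],0,10],[[0,0,20],0,10],[[0,0,25],0,10],[[0,0,25],0,10],[[0,0,20],0,10],[[0,0,10],0,10],[[0,0,0],0,10],[[0,0,0],0,10]]}}

```text
time_s: 14.2
eef_pos: [0.4674, -0.1655, 0.0436]
eef_rot: [0.001, 0.703, 0.711, 0.0]
wrist_force: [0.4, -0.2, -1.0]
opening: 0.192
grasp_force: 59.2
```

```bash
python3 - <<'E'
from h import *
o=ctrl.get_obs(); print(o['eef_pos'],o['wrist_force'])
w=snap('wrist','w6')
p=[]
for v in range(0,155,4):
    for u in range(215,335,4):
        a=world(w,u,v)
        if .0<a[2]<.06 and np.ptp(w['color'][v,u].astype(int))<40: p.append(a)
p=np.array(p);print(len(p),p[:,2].mean(),p.min(0),p.max(0))
t=snap('scene','s6'); C=[]
for v in range(420):
    for u in range(560):
        q=t['color'][v,u].astype(int)
        if t['z_map'][v,u]>0:
            a=world(t,u,v)
            if .38<a[0]<.66 and .12<a[1]<.285 and .037<a[2]<.06 and np.ptp(q)<50 : C.append(a)
C=np.array(C); print(len(C),C.min(0),C.max(0),np.median(C,0)); print(np.linalg.lstsq(np.c_[C[:,:2],np.ones(len(C))],C[:,2],rcond=None)[0])
E
```

```text
[ 0.46744795 -0.1654666   0.04356275] [ 0.36749197 -0.23634911 -1.01519892]
1126 0.01362933624490393 [ 4.35489353e-01 -1.04199530e-01  8.70162975e-05] [ 0.49377631 -0.03695489  0.01747397]
1087 [0.41598697 0.14856678 0.03701072] [0.51049551 0.2465477  0.0436845 ] [0.46581599 0.19367758 0.04097951]
[-0.00354777  0.00563048  0.04148317]
```

The coaster is level, centred about 30 mm behind the riser, with its top at about 41 mm. The blade underside is about 10.6 mm up, so I lower it, release and retreat.

Emit:
{"op": "servo_tool", "data": {"commands": [[[0,0,6],0,10],[[0,0,4.5],0,10],[[0,0,0],0,10],[[0,0,0],0,10],[[0,0,0],0,30],[[0,0,0],0,50],[[0,0,0],0,50],[[0,0,-10],0,50],[[0,0,-20],0,50],[[0,0,-40],0,50],[[0,0,-40],0,50],[[0,0,-40],0,50],[[0,0,0],0,50],[[0,0,0],0,50]]}}

```text
time_s: 16.05
eef_pos: [0.4665, -0.1649, 0.1821]
eef_rot: [-0.0, 0.703, 0.711, -0.0]
wrist_force: [-0.6, 0.0, -0.4]
opening: 0.584
grasp_force: 0.0
```

```bash
python3 - <<'E'
from h import *
snap('scene','s7'); snap('wrist','w7')
cv2.imwrite('pics/m7.png',cv2.resize(np.hstack([cv2.imread('pics/s7.png'),cv2.imread('pics/w7.png')]),(800,300)))
E
```

```text
(no output)
```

View pics/m7.png

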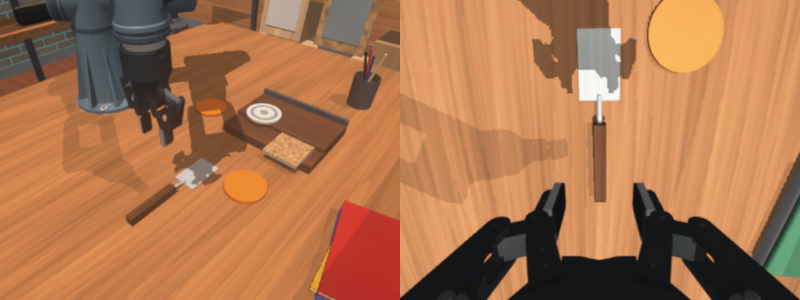

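The coaster is white side up on the upper step at (264,113), and the square one is in place. The spatula lies flat and clear of the stand, and the gripper is free.

```bash
python3 -c "
from bench import ctrl
print(ctrl.hand_in())"
```

```text
the job is handed in; nothing more can be done
None
```

I flipped the round coaster with the spatula so it lies cork side down on the upper step, left the square one in place, laid the spatula flat on the counter clear of the stand, and handed the job in at about 16 s; no verdict was returned.

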